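Snap the lid onto the optics box

TASK

Close up the blue optics box: set the white lid with the black handle squarely on the box, fully seated (either way round) with its four orange tabs still standing up. Then press the tabs down one after another round the rim until all four are fully flat. Do not shift or tip over the cup, the flask or the tuning fork.

Things in the scene. Friction and masses are not known exactly. Their poses are not given: they have to be found in the camera images.
- case: Blue open box of optics pieces in grey foam, screwed to the bench: cannot move. Outer 130 (own x) x 180 (own y) x 60 mm high, walls 5 mm, opening 120 x 170 mm. Origin: centre of its underside, on the bench; z up. Foam and pieces reach 45 mm above the bench.
- lid: Loose white lid, 270 g give or take a third. Plate 130 (own x) x 180 (own y) x 4 mm; under it a plug 8 mm deep, 113 x 163 mm (lower 4 mm: 107 x 157) enters the box with 3.5 mm play per side. Origin: centre of the plate's underside, z up; 8 mm above the bench at the start. Seated: 60 mm above the bench on the box's axis, lid y along box y; a half turn fits too.
- lid_handle (a point): Centre of the top of the lid's black handle, 38 mm above the lid's origin, axes as the lid's. The bar is 44 mm long along lid x, 14 mm wide along lid y and stands 34 mm above the plate's upper face. Pinch it across lid y; the tab hinges there are 64 mm from the centre, so fingers opened no more than needed clear the raised tabs.
- tab_px (a joint): Orange tab on the lid's +x (short-axis) side: 0 rad = flat, clipped; 0.45 to 0.7 = standing up, as at the start. Hinge = its inner edge, at lid x=+39 mm, plate's top face. 36 mm wide, 33 mm outward, 4 mm thick, hooked end. Its stiff clip hinge stays wherever it is left: pressing takes about 4 N all the way, rising sharply once it is flat (clipped: under 0.1 rad). The lid must be seated to bear the force.
- tab_px_press (a point): Where to press that tab (lid's +x (short-axis) side): on its upper face, 18 mm outward of the hinge, mid-width; moves with the tab. Own x points outward along the tab. Clipped on the closed box it is 8.5 mm above the lid's origin, 68.5 mm above the bench; tab up, 16 to 19 mm above the lid's origin.
- tab_py (a joint): Orange tab on the lid's +y (long-axis) end: 0 rad = flat, clipped; 0.45 to 0.7 = standing up, as at the start. Hinge = its inner edge, at lid y=+64 mm, plate's top face. 36 mm wide, 33 mm outward, 4 mm thick, hooked end. Its stiff clip hinge stays wherever it is left: pressing takes about 4 N all the way, rising sharply once it is flat (clipped: under 0.1 rad). The lid must be seated to bear the force.
- tab_py_press (a point): Where to press that tab (lid's +y (long-axis) end): on its upper face, 18 mm outward of the hinge, mid-width; moves with the tab. Own x points outward along the tab. Clipped on the closed box it is 8.5 mm above the lid's origin, 68.5 mm above the bench; tab up, 16 to 19 mm above the lid's origin.
- tab_nx (a joint): Orange tab on the lid's -x side: 0 rad = flat, clipped; 0.45 to 0.7 = standing up, as at the start. Hinge = its inner edge, at lid x=-39 mm, plate's top face. 36 mm wide, 33 mm outward, 4 mm thick, hooked end. Its stiff clip hinge stays wherever it is left: pressing takes about 4 N all the way, rising sharply once it is flat (clipped: under 0.1 rad). The lid must be seated to bear the force.
- tab_nx_press (a point): Where to press that tab (lid's -x side): on its upper face, 18 mm outward of the hinge, mid-width; moves with the tab. Own x points outward along the tab. Clipped on the closed box it is 8.5 mm above the lid's origin, 68.5 mm above the bench; tab up, 16 to 19 mm above the lid's origin.
- tab_ny (a joint): Orange tab on the lid's -y end: 0 rad = flat, clipped; 0.45 to 0.7 = standing up, as at the start. Hinge = its inner edge, at lid y=-64 mm, plate's top face. 36 mm wide, 33 mm outward, 4 mm thick, hooked end. Its stiff clip hinge stays wherever it is left: pressing takes about 4 N all the way, rising sharply once it is flat (clipped: under 0.1 rad). The lid must be seated to bear the force.
- tab_ny_press (a point): Where to press that tab (lid's -y end): on its upper face, 18 mm outward of the hinge, mid-width; moves with the tab. Own x points outward along the tab. Clipped on the closed box it is 8.5 mm above the lid's origin, 68.5 mm above the bench; tab up, 16 to 19 mm above the lid's origin.
- cup: White ceramic cup, 60 mm across, 60 mm high, bystander. Origin: centre of its foot.
- flask: Amber conical flask, 76 mm across the foot, 125 mm high, bystander. Origin: centre of its foot.
- fork: Steel tuning fork standing on a wooden sound box 70 x 120 x 45 mm, 169 mm high in all, bystander. Origin: centre of the underside.

How it is judged:
On the way, in this order (a step that is already met when the one before it is completed fails the run):
1. the lid is fully seated on the box with all four tabs still up (x of lid in the frame of case between -0.006 and 0.006 m and y of lid in the frame of case between -0.006 and 0.006 m and z of lid in the frame of case between 0.056 and 0.0625 m and angle between lid's own z axis and vertical below 0.035 rad and angle between the y axis of lid and the y axis of case, either way round below 0.09 rad and value of joint each of tab_px, tab_py, tab_nx, tab_ny above 0.3 rad), for 0.2 s.
2. a first tab is down while another is still up (value of joint any of tab_px, tab_py, tab_nx, tab_ny below 0.1 rad and value of joint any of tab_px, tab_py, tab_nx, tab_ny above 0.3 rad), for 0.1 s.
At the end, for the whole second after the job is handed in: Lid at rest on the box: origin within 6 mm of the box axis in x and y, 56 to 62.5 mm above the box's underside, tilt under 2 deg, sides parallel within 5 deg (either way round). All four tabs under 0.1 rad. Cup, flask and fork upright within 0.2 rad and within 20 mm of their starts (x of lid in the frame of case between -0.006 and 0.006 m and y of lid in the frame of case between -0.006 and 0.006 m and z of lid in the frame of case between 0.056 and 0.0625 m and angle between lid's own z axis and vertical below 0.035 rad and angle between the y axis of lid and the y axis of case, either way round below 0.09 rad and value of joint each of tab_px, tab_py, tab_nx, tab_ny below 0.1 rad and linear speed of lid below 0.02 m/s and distance of each of cup, flask, fork from where it was at the start of the episode below 0.02 m and angle between each of cup, flask, fork's own z axis and vertical below 0.2 rad); the robot touches nothing.
It fails at once if the cup is shifted by more than 20 mm or tipped (distance of cup from where it was at the start of the episode above 0.02 m or angle between cup's own z axis and vertical above 0.2 rad).
It fails at once if the flask is shifted by more than 20 mm or tipped (distance of flask from where it was at the start of the episode above 0.02 m or angle between flask's own z axis and vertical above 0.2 rad).
It fails at once if the tuning fork is shifted by more than 20 mm or tipped (distance of fork from where it was at the start of the episode above 0.02 m or angle between fork's own z axis and vertical above 0.2 rad).
It also fails if it takes over 58 s, if anything falls off the work surface, if the arm or the gripper's body presses on something with over 40 N, if the wrist force passes 120 N, or if a joint passes its speed limit or range.

ROBOT

A 6-joint arm with a two-finger parallel gripper is mounted at the origin on the work surface. World frame = base frame: x ahead of the robot, y to its left, z up, the work surface at z = 0. Lengths are in m, angles in rad, forces in N, time in s.
With the tool pointing down it reaches from about 0.25 to 0.725 m from the base axis. Payload 4 kg.
Tool frame: the origin (TCP) lies where the fingers leave the gripper's body, on its centre line; the fingertips stand 73 mm ahead of it and the grasp point (between the pads) lies 54 mm ahead of it (bot.tips_ahead is the z of the fingertips in the tool frame, in m); z points along the fingers, y is the direction in which the jaws open and shut (so a half turn about z gives the same grasp; the last joint's range is limited). The gripper opens to 85 mm and grips with 20 to 120 N. Pads are 22 mm wide; open, the fingers measure 114 mm over their backs; the gripper's body (76 mm by 85 mm) begins 54 mm behind the grasp point. The pads swing forward as they close: fully open they stand 13 mm farther back than shut.
Start: joints at [-1.318, 0.241, 0.005, 1.335, 0, 1.571], TCP at [0.125, -0.484, 0.304] pointing down, gripper open.
Joint ranges: [-2.72, 2.72], [-1.05, 1.87], [-1.09, 1.28], [-1.99, 2.15], [-1.42, 1.44], [-3.14, 3.14]. Speed limits (rad/s): [2.79, 2.79, 3.14, 3.14, 3.14, 3.14].

INTERFACE

Orientations are given as a unit quaternion [x, y, z, w].
In Python, from workcell import readout, camera, get_calibration, order, bot gives the robot as it stands.
- The arm moves only by the tool send_rows, never from a script. Its argument "moves" is a list of rows, each a list of 3 entries, a list of its own where there are three numbers: the shift along the tool's x, y, z in mm, then the turn, a rotation vector about the tool's x, y, z in rad, then the finger opening in mm, from 0 to 85.4. In form: [[[dx, dy, dz], [ax, ay, az], grip], ...]. A call has 1 to 12 rows; each row is the pose to reach, as a shift and turn from the pose measured when the call began, along the tool's axes at that moment; what a row does not reach only later rows make up. A row lasts 1/12 s, in which the tool goes at most 41.7 mm and 7.16 degrees, less where a joint would pass 70% of its speed; a pose out of reach is approached as far as the arm can. A call with a gripper value outside its range is refused whole. The fingers move at their own pace and stop on an object; the grip force is fixed at half the most. Time passes only in rows, so rows that repeat a pose let the fingers close. It gives the time, the measured TCP pose, the force and the opening at its end, in the units of the state.
- readout.get_obs(): the state, without advancing time (a new reading comes with each control period).
- camera(name): name is "scene" or "side" or "wrist"; returns the picture (480x640x3 uint8, red, green, blue); there is no depth.
- get_calibration(name): a dict with "fx", "fy", "cx", "cy" (pixels), "R" (3x3) and "t" (3): a world point X has camera coordinates R X + t. Camera axes: x right, y down, z forward; pixel columns grow to the right and rows downward; lengths in m; the calibration is good to about 2 mm. A picture is of the moment at which its call begins: read the wrist's pose just before it. get_calibration takes no time and is no camera call; for the wrist camera it gives the pose at the moment of the call.
- order.job_done(): hands the job in, once; it reports no verdict.
The state is a dict: "clock": time; "joint_pos": joint angles; "joint_vel": joint speeds; "tau": joint torques, N m; "eef_pos": TCP position; "tool_rot": TCP orientation; "ft_force": force on the tool from outside, world axes, zero at the start; "ft_torque": the same for the moment, N m; "grip_width": finger opening in m.
Only numpy, scipy, OpenCV 4.12 (cv2) and the standard library are available. Lean on these libraries where they do the work, as an engineer would, in place of code of your own. Each camera call takes 0.05 s, during which the arm holds its last target. There are 200 camera calls.

## Working session

There is one attempt and no reset: what is moved stays moved. The work goes in short steps, Python scripts to look and compute and a tool call to move; the robot and the scene stay as the last step left them, time stands still between calls to the robot, and variables do not carry over. Pictures are saved under pics/ and viewed, about 8 in all and at most 12, crops included, and the job is handed in when it is done.

Besides the shell and the picture viewer there is one more tool, called as a command line: name --argument value ..., lists and objects as JSON in quotes. send_rows: Moves the arm, as the interface text tells. Its arguments: {"type":"object","properties":{"moves":{"type":"array","items":{"type":"array"}}},"required":["moves"]}

```bash
mkdir -p pics; python3 - <<'E'
from workcell import readout,camera,get_calibration
import cv2,numpy as np
print(readout.get_obs())
for n in ["scene","side","wrist"]:
    c=get_calibration(n); im=camera(n)
    cv2.imwrite(f"pics/{n}0.png",im[:,:,::-1]); print(n,c)
E
```

```text
{'clock': 0.0, 'joint_pos': array([-1.31799995e+00,  2.41408152e-01,  3.76299591e-03,  1.33520801e+00,
        4.47947439e-06,  1.57078144e+00]), 'joint_vel': array([ 0.00056658,  0.00135702, -0.00280067, -0.00187792,  0.00104789,
        0.00010053]), 'tau': array([ 1.14012655e-03, -3.72320545e+01,  2.52405810e+01,  1.70166849e-02,
       -1.01481717e-04, -1.46218201e-05]), 'eef_pos': array([ 0.12494033, -0.48365566,  0.30303001]), 'tool_rot': array([ 9.92020916e-01,  1.26069208e-01, -1.27414826e-04, -1.02049674e-03]), 'ft_force': array([-1.21988109,  0.09982364, -0.41349405]), 'ft_torque': array([ 0.02944734, -0.01507872, -0.09155507]), 'grip_width': 0.08541179656961391}
scene {'fx': 599.1901314272361, 'fy': 599.1901314272361, 'cx': 313.91384592523616, 'cy': 241.7109920139695, 'R': array([[ 0.23195112,  0.97259121,  0.01627961],
       [ 0.52873999, -0.11201501, -0.84136001],
       [-0.81647578,  0.20376207, -0.54022987]]), 't': array([-0.1687664 , -0.26600401,  1.59396979])}
side {'fx': 590.4015979692186, 'fy': 590.4015979692186, 'cx': 322.7199859695858, 'cy': 239.53323858940584, 'R': array([[-0.72944075, -0.68401748, -0.00602313],
       [-0.38870754,  0.42173354, -0.81917475],
       [ 0.56287   , -0.59519821, -0.57351238]]), 't': array([0.42771834, 0.27785146, 0.76897877])}
wrist {'fx': 428.6310665975279, 'fy': 428.6310665975279, 'cx': 316.8351764586146, 'cy': 238.08122679988892, 'R': array([[ 0.25102265, -0.96797656, -0.00300246],
       [-0.92777301, -0.24147915,  0.28447332],
       [-0.27608854, -0.06862364, -0.95867926]]), 't': array([-0.49944667, -0.03879135,  0.38022728])}
```

View pics/scene0.png

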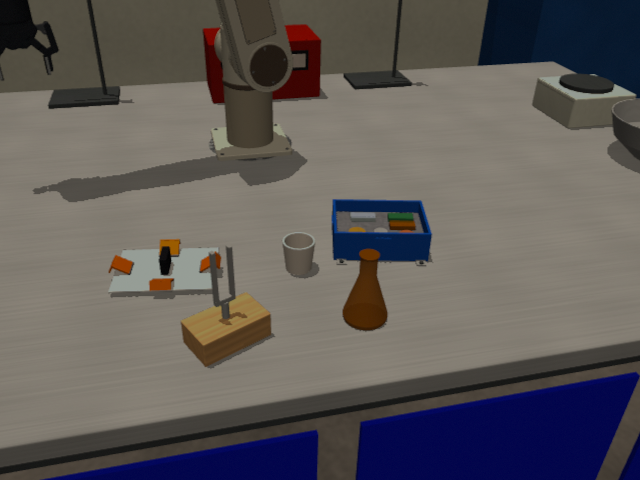

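View pics/side0.png

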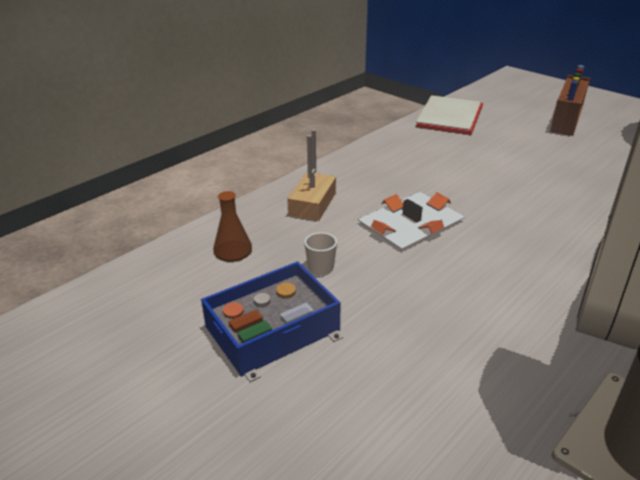

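The scene view shows the lid at about (165,270), the box at (380,230), and the cup, flask and fork nearby. The side view shows the same objects. I'll enlarge both for corner reading.

```bash
python3 - <<'E'
import cv2,numpy as np
s=cv2.imread("pics/scene0.png");d=cv2.imread("pics/side0.png")
def crop(im,x,y,z=3,w=133,h=100):
    c=cv2.resize(im[y:y+h,x:x+w],(w*z,h*z),interpolation=cv2.INTER_CUBIC)
    for k in range(0,w,20): cv2.line(c,(k*z,0),(k*z,5),(0,0,255),1);cv2.putText(c,str(x+k),(k*z,15),0,.35,(0,0,255))
    for k in range(0,h,20): cv2.line(c,(0,k*z),(5,k*z),(0,0,255),1);cv2.putText(c,str(y+k),(6,k*z+4),0,.35,(0,0,255))
    return c
A=np.vstack([np.hstack([crop(s,100,220),crop(s,318,185)]),np.hstack([crop(d,345,170),crop(d,210,262)])])
cv2.imwrite("pics/crops.png",A)
E
```

```text
(no output)
```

View pics/crops.png

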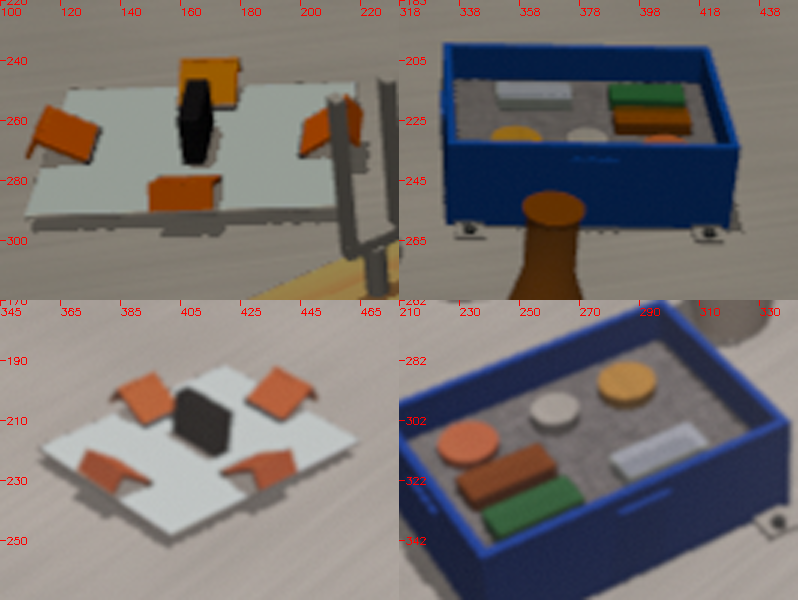

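```bash
cat > h.py <<'E'
import numpy as np
from scipy.optimize import least_squares
from scipy.spatial.transform import Rotation as Ro
from workcell import readout,get_calibration
def proj(c,X):
    p=np.asarray(X)@c["R"].T+c["t"]; return np.c_[c["fx"]*p[:,0]/p[:,2]+c["cx"],c["fy"]*p[:,1]/p[:,2]+c["cy"]]
def rect(obs,z,hx=.065,hy=.09,x0=(.4,0,0)):
    # obs: list of (cal, [(sx,sy,u,v)...])
    def f(p):
        r=[]
        c,s=np.cos(p[2]),np.sin(p[2])
        for cal,L in obs:
            L=np.array(L,float); X=np.c_[L[:,0]*hx,L[:,1]*hy]@np.array([[c,s],[-s,c]])+p[:2]
            r.append((proj(cal,np.c_[X,np.full(len(X),z)])-L[:,2:]).ravel())
        return np.concatenate(r)
    q=least_squares(f,x0,loss="soft_l1"); return q.x,np.round(f(q.x).reshape(-1,2),1)
def point(obs):
    f=lambda X:np.concatenate([(proj(c,[X])-uv).ravel() for c,uv in obs])
    q=least_squares(f,[.4,0,.05]);return q.x,np.round(q.fun,1)
def tool(target,ang=None):
    """shift in tool axes (mm) to bring TCP to target"""
    o=readout.get_obs();R=Ro.from_quat(o["tool_rot"]);return R.inv().apply(np.array(target)-o["eef_pos"])*1000
E
python3 - <<'E'
from h import *
np.set_printoptions(suppress=True,precision=4)
S=get_calibration("scene");D=get_calibration("side")
ls=[(-1,-1,122.3,249.3),(-1,1,219,247.7),(1,-1,108.3,291.7)]
ld=[(1,1,358.3,219),(1,-1,420,192),(-1,-1,464,216.3),(-1,1,401.7,248.7)]
cs=[(-1,-1,333.7,199.7),(-1,1,421.3,201),(1,1,430.7,233),(1,-1,334,232.7)]
cd=[(-1,1,238,346.7),(-1,-1,340,302.3),(1,-1,297,262.7),(1,1,204,301)]
for nm,a,b,z in[("lid",ls,ld,.012),("case",cs,cd,.06)]:
    for o in([(S,a),(D,b)],[(S,a)],[(D,b)]): 
        x,r=rect(o,z);print(nm,x,np.abs(r).max(), r.tolist() if len(o)==2 else "")
print("cup",point([(S,(299,243)),(D,(321,241))]))
print("flask",point([(S,(370,255)),(D,(227,195))]))
print("fork",point([(S,(222,251)),(D,(311,134))]))
E
```

```text
lid [ 0.5563 -0.2336 -0.1531] 2.6 [[0.4, -1.3], [-0.3, -2.6], [0.2, -2.0], [-1.1, -0.8], [-0.9, -1.5], [0.6, -0.9], [0.1, -1.5]]
lid [ 0.5629 -0.2339 -0.1592] 0.6 
lid [ 0.5532 -0.2307 -0.159 ] 1.2 
case [ 0.5349  0.1758 -0.2364] 3.7 [[-1.3, -2.3], [-0.3, -2.2], [0.8, -0.4], [0.0, -1.6], [-0.8, 0.7], [0.5, -0.8], [0.4, -2.7], [-3.7, -3.0]]
case [ 0.5407  0.1741 -0.2425] 1.5 
case [ 0.5321  0.1777 -0.2264] 3.8 
cup (array([0.5919, 0.0015, 0.0543]), array([-1.2, -0.7, -1.2,  0.7]))
flask (array([0.7518, 0.0802, 0.1217]), array([-1. , -0.3, -1.1,  0.4]))
fork (array([ 0.756 , -0.1458,  0.1632]), array([-0.5, -0.4, -0.7,  0.6]))
```

send_rows --moves '[[[481, -135, 0], [0, 0, -1.5], 85], [[481, -135, 0], [0, 0, -1.5], 85], [[481, -135, 0], [0, 0, -1.5], 85], [[481, -135, 0], [0, 0, -1.5], 85], [[481, -135, 0], [0, 0, -1.5], 85], [[481, -135, 0], [0, 0, -1.5], 85], [[481, -135, 0], [0, 0, -1.5], 85], [[481, -135, 0], [0, 0, -1.5], 85], [[481, -135, 0], [0, 0, -1.5], 85], [[481, -135, 0], [0, 0, -1.5], 85], [[481, -135, 0], [0, 0, -1.5], 85], [[481, -135, 0], [0, 0, -1.5], 85]]'

```text
clock: 1.15
eef_pos: [0.5583, -0.2312, 0.303]
tool_rot: [0.637, 0.771, 0.0, -0.001]
ft_force: [0.1, -1.5, 0.5]
grip_width: 0.085
```

send_rows --moves '[[[0, 0, 0], [0, 0, -1.225], 60], [[0, 0, 0], [0, 0, -1.225], 60], [[0, 0, 0], [0, 0, -1.225], 60], [[0, 0, 0], [0, 0, -1.225], 60], [[0, 0, 0], [0, 0, -1.225], 60], [[0, 0, 0], [0, 0, -1.225], 60], [[0, 0, 0], [0, 0, -1.225], 60], [[0, 0, 0], [0, 0, -1.225], 60], [[0, 0, 0], [0, 0, -1.225], 60], [[0, 0, 0], [0, 0, -1.225], 60], [[0, 0, 0], [0, 0, -1.225], 60], [[0, 0, 0], [0, 0, -1.225], 60]]'

```text
clock: 2.15
eef_pos: [0.5582, -0.2311, 0.3026]
tool_rot: [0.08, 0.997, 0.001, -0.001]
ft_force: [-0.4, 0.1, 1.2]
grip_width: 0.0598
```

```bash
cat > snap.py <<'E'
import sys,cv2,pickle
from workcell import readout,camera,get_calibration
n,f=sys.argv[1:3]
c=get_calibration(n);o=readout.get_obs();im=camera(n)
cv2.imwrite(f"pics/{f}.png",im[:,:,::-1]);pickle.dump((c,o),open(f"pics/{f}.pkl","wb"))
print(o["eef_pos"],o["tool_rot"],o["joint_pos"])
E
python3 snap.py wrist w1
```

```text
[ 0.55821622 -0.23114032  0.30258898] [ 7.99248532e-02  9.96799922e-01  9.38970542e-04 -1.02547874e-03] [-3.93017595e-01  4.54616360e-01  3.08665725e-01  1.42737526e+00
  1.15516120e-03 -2.32998517e-01]
```

View pics/w1.png

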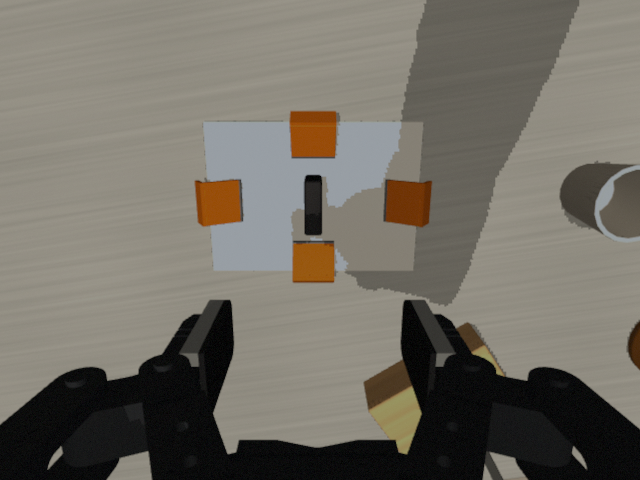

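The wrist view shows the lid at plate corners (204,122), (423,122), (414,270), (213,270), with the handle at (314,205).

```bash
python3 - <<'E'
from h import *
import pickle
c,o=pickle.load(open("pics/w1.pkl","rb"))
x,r=rect([(c,[(-1,-1,204,122),(-1,1,423,122),(1,1,414,270),(1,-1,213,270)])],.012,x0=(.55,-.23,-.15))
print(x,r.tolist())
hx=np.array([x[0],x[1],.046]);print("handle proj",proj(c,[hx]))
R=Ro.from_quat(o["tool_rot"]).as_matrix();print("tool y ang",np.arctan2(R[1,1],R[0,1]),"lid y",x[2]+np.pi/2, R[:,2])
print(tool([x[0],x[1],.15]))
E
```

```text
[ 0.55716263 -0.23400577 -0.16008624] [[-1.1, -0.8], [0.9, -0.6], [-0.4, 1.0], [0.5, 1.0]]
handle proj [[313.33979489 208.43406168]]
tool y ang 1.410773914010035 lid y 1.410710090780987 [-0.0018943   0.00203585 -0.99999613]
[  0.32832913  -3.25155843 152.67864943]
```

send_rows --moves '[[[0, -3, 35], [0, 0, 0], 45], [[0, -3, 70], [0, 0, 0], 45], [[0, -3, 105], [0, 0, 0], 45], [[0, -3, 140], [0, 0, 0], 45], [[0, -3, 170], [0, 0, 0], 45], [[0, -3, 190], [0, 0, 0], 45], [[0, -3, 203], [0, 0, 0], 45], [[0, -3, 212], [0, 0, 0], 45], [[0, -3, 212], [0, 0, 0], 45]]'

```text
clock: 2.95
eef_pos: [0.5561, -0.2332, 0.0883]
tool_rot: [0.08, 0.997, 0.002, -0.003]
ft_force: [-0.6, -0.5, -0.2]
grip_width: 0.0449
```

send_rows --moves '[[[0, 0, 0], [0, 0, 0], 25], [[0, 0, 0], [0, 0, 0], 20], [[0, 0, 0], [0, 0, 0], 10], [[0, 0, 0], [0, 0, 0], 5], [[0, 0, 0], [0, 0, 0], 5], [[0, 0, 0], [0, 0, 0], 5], [[0, 0, 0], [0, 0, 0], 5], [[0, 0, 0], [0, 0, 0], 5]]'

```text
clock: 3.62
eef_pos: [0.5569, -0.2335, 0.0896]
tool_rot: [0.08, 0.997, 0.001, -0.002]
ft_force: [1.0, 0.1, 6.9]
grip_width: 0.0132
```

send_rows --moves '[[[0, 0, -10], [0, 0, 0], 5], [[0, 0, -35], [0, 0, 0], 5], [[0, 0, -70], [0, 0, 0], 5], [[0, 0, -105], [0, 0, 0], 5], [[0, 0, -140], [0, 0, 0], 5], [[0, 0, -175], [0, 0, 0], 5], [[0, 0, -205], [0, 0, 0], 5], [[0, 0, -210], [0, 0, 0], 5], [[0, 0, -210], [0, 0, 0], 5]]'

```text
clock: 4.37
eef_pos: [0.5584, -0.2343, 0.3024]
tool_rot: [0.08, 0.997, 0.0, 0.001]
ft_force: [0.3, 0.3, -2.9]
grip_width: 0.013
```

send_rows --moves '[[[4, 20, 0], [0, 0, 0.0], 5], [[12, 55, 0], [0, 0, 0.01], 5], [[20, 90, 0], [0, 0, 0.02], 5], [[27, 125, 0], [0, 0, 0.03], 5], [[35, 160, 0], [0, 0, 0.04], 5], [[42, 195, 0], [0, 0, 0.05], 5], [[50, 230, 0], [0, 0, 0.06], 5], [[57, 265, 0], [0, 0, 0.07], 5], [[65, 300, 0], [0, 0, 0.076], 5], [[73, 335, 0], [0, 0, 0.076], 5], [[80, 370, 0], [0, 0, 0.076], 5], [[87, 400, 0], [0, 0, 0.076], 5]]'

```text
clock: 5.37
eef_pos: [0.535, 0.1764, 0.2993]
tool_rot: [0.118, 0.993, -0.001, -0.002]
ft_force: [0.1, -0.7, -2.7]
grip_width: 0.0132
```

send_rows --moves '[[[0, 0, 30], [0, 0, 0], 5], [[0, 0, 60], [0, 0, 0], 5], [[0, 0, 85], [0, 0, 0], 5], [[0, 0, 100], [0, 0, 0], 5], [[0, 0, 107], [0, 0, 0], 5], [[0, 0, 107], [0, 0, 0], 5], [[0, 0, 107], [0, 0, 0], 5]]'

```text
clock: 5.95
eef_pos: [0.534, 0.1761, 0.1913]
tool_rot: [0.118, 0.993, -0.001, -0.003]
ft_force: [0.2, -0.7, -2.7]
grip_width: 0.0133
```

```bash
python3 snap.py scene s2; python3 snap.py side d2; python3 - <<'E'
import cv2,numpy as np
s=cv2.imread("pics/scene2.png") if 0 else cv2.imread("pics/s2.png");d=cv2.imread("pics/d2.png")
def crop(im,x,y,z=3,w=133,h=200):
    c=cv2.resize(im[y:y+h,x:x+w],(w*z,h*z),interpolation=cv2.INTER_CUBIC)
    for k in range(0,w,20): cv2.line(c,(k*z,0),(k*z,5),(0,0,255),1);cv2.putText(c,str(x+k),(k*z,15),0,.35,(0,0,255))
    for k in range(0,h,20): cv2.line(c,(0,k*z),(5,k*z),(0,0,255),1);cv2.putText(c,str(y+k),(6,k*z+4),0,.35,(0,0,255))
    return c
cv2.imwrite("pics/c2.png",np.hstack([crop(s,318,110),crop(d,205,195,)]))
E
```

```text
[0.53403914 0.17605964 0.19126916] [ 0.11787253  0.99302315 -0.00105805 -0.00315925] [ 3.18146047e-01  4.37551421e-01 -1.50445612e-02  1.12482119e+00
  7.52217828e-04  5.54439272e-01]
[0.53484421 0.17625508 0.1925061 ] [ 1.17937567e-01  9.93019015e-01 -5.11785071e-04 -1.92455011e-03] [ 3.18050417e-01  4.36368474e-01 -1.34311113e-02  1.12491784e+00
  6.98758710e-04  5.54474911e-01]
```

View pics/c2.png

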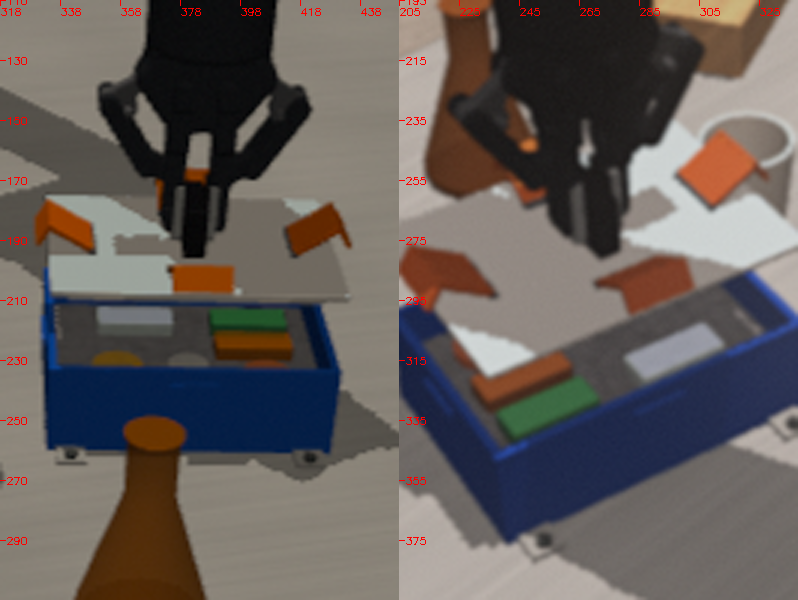

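```bash
python3 - <<'E'
from h import *
np.set_printoptions(suppress=True,precision=4)
S=get_calibration("scene");D=get_calibration("side")
ls=[(1,-1,334,207.5),(1,1,434.2,208),(-1,-1,334.7,175.3),(-1,1,429.7,177)]
ld=[(-1,1,225.5,320),(-1,-1,338.5,273),(1,-1,298,235)]
cs=[(-1,-1,333.7,199.7),(-1,1,421.3,201),(1,1,430.7,233),(1,-1,334,232.7)]
cd=[(-1,1,238,346.7),(-1,-1,340,302.3),(1,-1,297,262.7)]
for z in(.112,.115,.118): x,r=rect([(S,ls),(D,ld)],z);print("lid",z,x,r.tolist(),(r**2).sum())
x,r=rect([(S,cs),(D,cd)],.06);print("case",x,r.tolist())
import cv2
s=cv2.imread("pics/s2.png");d=cv2.imread("pics/d2.png");s0=cv2.imread("pics/scene0.png");d0=cv2.imread("pics/side0.png")
def t(im,u,v,z=8,n=24):
    x,y=int(u-n/2),int(v-n/2);c=cv2.resize(im[y:y+n,x:x+n],None,fx=z,fy=z,interpolation=cv2.INTER_CUBIC)
    for k in range(0,n,4): cv2.line(c,(k*z,0),(k*z,4),(0,0,255));cv2.line(c,(0,k*z),(4,k*z),(0,0,255))
    cv2.putText(c,f"{x},{y}",(8,14),0,.4,(0,0,255));return c
L=[t(s,u,v) for _,_,u,v in ls]; M=[t(d,u,v) for _,_,u,v in ld+[(0,0,197,272)]]
C=[t(s0,u,v) for _,_,u,v in cs] 
E=[t(d0,u,v) for _,_,u,v in cd+[(0,0,204,302)]]
A=np.vstack([np.hstack(q) for q in(L,M,C)]);cv2.imwrite("pics/t.png",np.hstack([A[:576]]))
A=np.vstack([np.hstack(q) for q in(L,C,M,E)]);cv2.imwrite("pics/t.png",cv2.resize(A,(600,600)))
E
```

```text
lid 0.112 [ 0.5393  0.1763 -0.2855] [[0.2, -1.1], [0.6, 2.3], [1.0, -1.0], [-2.7, 0.7], [2.5, -1.8], [-0.2, 3.6], [-0.6, -0.1]] 39.54
lid 0.115 [ 0.5397  0.1764 -0.2942] [[0.1, -2.7], [0.7, 1.2], [1.4, -2.5], [-2.0, -0.4], [1.5, -3.6], [-0.5, 2.4], [-0.4, -1.5]] 45.23
lid 0.118 [ 0.5407  0.176  -0.3005] [[-0.2, -4.0], [0.7, 0.2], [1.6, -3.7], [-1.6, -1.4], [0.6, -5.9], [-0.8, 0.7], [-0.3, -3.2]] 83.97
case [ 0.536   0.1756 -0.2397] [[-1.2, -2.1], [-0.0, -1.9], [0.8, -0.0], [-0.0, -1.4], [-1.4, 0.2], [0.0, -1.0], [0.3, -3.0]]
```

View pics/t.png

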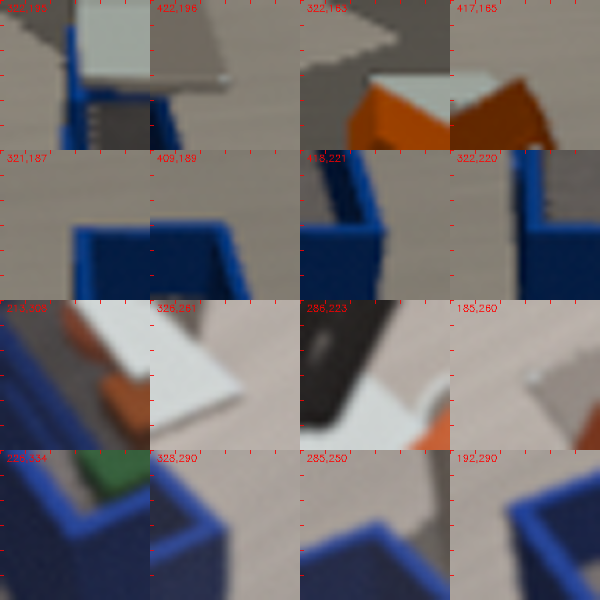

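Tile readings (lid corners in the scene (334.3,208), (434.5,208), (333.2,175.2), (423.4,177)): my first guess for the back-right lid corner was a tab end. I'm refitting.

```bash
python3 - <<'E'
from h import *
np.set_printoptions(suppress=True,precision=4)
S=get_calibration("scene");D=get_calibration("side")
ls=[(1,-1,334.3,208),(1,1,434.5,208),(-1,-1,333.2,175.2),(-1,1,423.4,177)]
ld=[(-1,1,234.5,320.5),(-1,-1,340.7,275.4),(1,1,197.3,272.5)]
cs=[(-1,-1,332.8,199.5),(-1,1,421,200.7),(1,1,431.4,233.8),(1,-1,332.4,232.5)]
cd=[(-1,1,238,347.6),(-1,-1,340.5,302),(1,-1,297.5,261.5),(1,1,201.3,299.6)]
for z in(.112,.115,.118): x,r=rect([(S,ls),(D,ld)],z);print("lid",z,x,r.tolist(),(r**2).sum())
x,r=rect([(S,cs),(D,cd)],.06);print("case",x,r.tolist())
E
```

```text
lid 0.112 [ 0.5352  0.1748 -0.2339] [[0.3, -1.3], [0.1, 0.1], [-0.5, -0.8], [0.1, -1.3], [-0.1, -0.4], [0.4, -0.4], [-0.9, -0.6]] 6.050000000000002
lid 0.115 [ 0.5338  0.1755 -0.2358] [[0.5, -3.2], [0.3, -1.7], [-0.2, -2.5], [0.4, -2.9], [-0.1, -1.3], [0.9, -1.3], [-0.9, -1.6]] 35.900000000000006
lid 0.118 [ 0.5323  0.176  -0.2374] [[0.6, -5.2], [0.4, -3.6], [-0.1, -4.3], [0.6, -4.6], [-0.1, -2.2], [1.4, -2.2], [-0.8, -2.7]] 100.12
case [ 0.5345  0.1756 -0.2367] [[-0.6, -2.2], [-0.1, -2.0], [-0.1, -1.3], [1.5, -1.5], [-0.6, -0.1], [0.2, -0.5], [0.2, -1.4], [-0.7, -1.6]]
```

The lid is aligned with the box to about 1 mm and 0.001 rad, so I'm lowering it.

send_rows --moves '[[[0, 0, 10], [0, 0, 0], 5], [[0, 0, 20], [0, 0, 0], 5], [[0, 0, 30], [0, 0, 0], 5], [[0, 0, 36], [0, 0, 0], 5], [[0, 0, 40], [0, 0, 0], 5], [[0, 0, 43], [0, 0, 0], 5], [[0, 0, 46], [0, 0, 0], 5], [[0, 0, 49], [0, 0, 0], 5], [[0, 0, 51], [0, 0, 0], 5], [[0, 0, 52], [0, 0, 0], 5]]'

```text
clock: 6.88
eef_pos: [0.5352, 0.1764, 0.1416]
tool_rot: [0.118, 0.993, -0.0, -0.001]
ft_force: [-2.3, -0.9, 6.1]
grip_width: 0.0133
```

Contact came at the expected height, so I'm releasing the handle and rising.

send_rows --moves '[[[0, 0, 0], [0, 0, 0], 20], [[0, 0, 0], [0, 0, 0], 40], [[0, 0, 0], [0, 0, 0], 40], [[0, 0, 0], [0, 0, 0], 40], [[0, 0, -15], [0, 0, 0], 40], [[0, 0, -40], [0, 0, 0], 40], [[0, 0, -75], [0, 0, 0], 40], [[0, 0, -110], [0, 0, 0], 20], [[0, 0, -140], [0, 0, 0], 0], [[0, 0, -150], [0, 0, 0], 0], [[0, 0, -150], [0, 0, 0], 0]]'

```text
clock: 7.8
eef_pos: [0.5372, 0.1769, 0.2956]
tool_rot: [0.118, 0.993, 0.002, 0.003]
ft_force: [0.2, 0.4, 0.1]
grip_width: -0.0001
```

```bash
python3 snap.py wrist w3; python3 snap.py side d3; python3 - <<'E'
import cv2,numpy as np
w=cv2.imread("pics/w3.png");d=cv2.imread("pics/d3.png")
cv2.imwrite("pics/c3.png",np.hstack([w[:420,80:560][:,:],cv2.resize(d[240:380,190:297+60],None,fx=1.9,fy=3)[:420]]))
E
```

```text
[0.53715056 0.17690461 0.29563884] [0.11796172 0.99301328 0.00164035 0.00264008] [3.17847828e-01 3.70851222e-01 1.64060723e-01 1.35783406e+00
 7.43356019e-04 5.54325309e-01]
[0.5361812  0.17658598 0.2929354 ] [1.17975822e-01 9.93016075e-01 6.65472674e-04 5.80273650e-04] [3.17859453e-01 3.72899299e-01 1.60047594e-01 1.35633049e+00
 7.16135130e-04 5.54362566e-01]
```

View pics/c3.png

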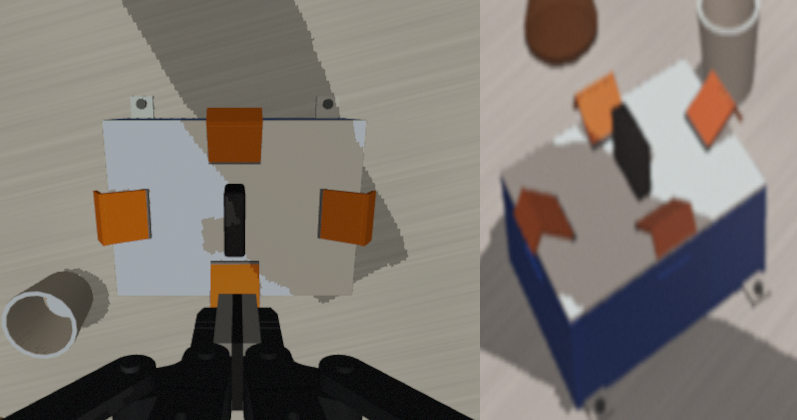

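The wrist crop shows the lid flush on the box with all tabs up, and the plate corners (in full-image pixels) at (183,121), (446,121), (432,293), (197,295). Next I'm working out the press points.

```bash
cat > press.py <<'E'
from h import *
from workcell import bot
P=np.array([.5348,.1758,-.2365])
def targets(P=P):
    c,s=np.cos(P[2]),np.sin(P[2]);o=readout.get_obs();R=Ro.from_quat(o["tool_rot"])
    tilt=R.inv().apply(np.cross(R.as_matrix()[:,2],[0,0,-1]))
    print("eef",o["eef_pos"],"f",o["ft_force"].round(1),"tilt fix",tilt.round(4))
    for n,x,y in[("px",.057,0),("py",0,.082),("nx",-.057,0),("ny",0,-.082)]:
        w=np.array([P[0]+c*x-s*y,P[1]+s*x+c*y,.0685+bot.tips_ahead]);print(n,w.round(4),R.inv().apply(w-o["eef_pos"]).round(4)*1000)
E
python3 - <<'E'
from press import *
import pickle
c,o=pickle.load(open("pics/w3.pkl","rb"))
x,r=rect([(c,[(-1,-1,183,121),(-1,1,446,121),(1,1,432,293),(1,-1,197,295)])],.064,x0=(.53,.17,-.23))
print(x,r.tolist(),bot.tips_ahead);targets()
E
```

```text
[ 0.53603768  0.17566859 -0.23587562] [[-1.0, -0.8], [0.7, -0.7], [-0.1, 2.7], [0.3, 1.1]] 0.0726
eef [0.53534363 0.17633389 0.29102125] f [ 0.6  0.3 -0.7] tilt fix [-0.0006 -0.0023 -0.    ]
px [0.5902 0.1624 0.1411] [-56.9  -0.6 149.8]
py [0.554  0.2555 0.1411] [1.000e-01 8.140e+01 1.499e+02]
nx [0.4794 0.1892 0.1411] [ 57.1  -0.6 150.1]
ny [0.5156 0.0961 0.1411] [ 1.00e-01 -8.26e+01  1.50e+02]
```

send_rows --moves '[[[-25, 0, 20], [0, 0, 0], 0], [[-50, 0, 50], [0, 0, 0], 0], [[-57, 0, 85], [0, 0, 0], 0], [[-57, 0, 115], [0, 0, 0], 0], [[-57, 0, 130], [0, 0, 0], 0], [[-57, 0, 136], [0, 0, 0], 0], [[-57, 0, 140], [0, 0, 0], 0], [[-57, 0, 144], [0, 0, 0], 0], [[-57, 0, 147], [0, 0, 0], 0], [[-57, 0, 149], [0, 0, 0], 0], [[-57, 0, 150], [0, 0, 0], 0], [[-57, 0, 150], [0, 0, 0], 0]]'

```text
clock: 8.9
eef_pos: [0.5911, 0.1631, 0.1418]
tool_rot: [0.118, 0.993, 0.0, -0.0]
ft_force: [-1.0, -1.0, 2.1]
grip_width: 0.0002
```

send_rows --moves '[[[0, 0, 1], [0, 0, 0], 0], [[0, 0, 2], [0, 0, 0], 0], [[0, 0, 3], [0, 0, 0], 0], [[0, 0, 3], [0, 0, 0], 0]]'

```text
clock: 9.23
eef_pos: [0.5915, 0.1635, 0.141]
tool_rot: [0.118, 0.993, 0.001, 0.001]
ft_force: [-4.9, -3.2, 11.9]
grip_width: -0.0
```

send_rows --moves '[[[0, 0, -20], [0, 0, 0], 0], [[5, 7, -45], [0, 0, 0], 0], [[25, 35, -50], [0, 0, 0], 0], [[45, 65, -50], [0, 0, 0], 0], [[57, 80, -45], [0, 0, 0], 0], [[57, 81, -25], [0, 0, 0], 0], [[57, 81, -14], [0, 0, 0], 0], [[57, 81, -9], [0, 0, 0], 0], [[57, 81, -5], [0, 0, 0], 0], [[57, 81, -1], [0, 0, 0], 0], [[57, 81, 1], [0, 0, 0], 0], [[57, 81, 2], [0, 0, 0], 0]]'

```text
clock: 10.23
eef_pos: [0.556, 0.2562, 0.1409]
tool_rot: [0.118, 0.993, 0.003, 0.002]
ft_force: [-2.8, 2.1, 15.5]
grip_width: -0.0004
```

send_rows --moves '[[[0, 0, 1], [0, 0, 0], 0], [[0, 0, 2], [0, 0, 0], 0], [[0, 0, 2], [0, 0, 0], 0]]'

```text
clock: 10.48
eef_pos: [0.556, 0.2561, 0.1409]
tool_rot: [0.118, 0.993, 0.003, 0.002]
ft_force: [-3.3, 0.5, 14.0]
grip_width: -0.0001
```

```bash
python3 -c "
from press import *;targets()"
```

```text
eef [0.55595685 0.2561105  0.14091761] f [-3.3  0.5 14. ] tilt fix [ 0.0071  0.0034 -0.    ]
px [0.5902 0.1624 0.1411] [-55.3 -83.   -0.6]
py [0.554  0.2555 0.1411] [ 1.7 -1.  -0.2]
nx [0.4794 0.1892 0.1411] [ 58.7 -83.1  -1. ]
ny [0.5156 0.0961 0.1411] [   1.7 -165.    -1.4]
```

Two tabs are down. Next is nx.

send_rows --moves '[[[0, 0, -20], [0, 0, 0], 0], [[5, -8, -45], [0, 0, 0], 0], [[25, -35, -50], [0, 0, 0], 0], [[45, -65, -50], [0, 0, 0], 0], [[58, -82, -45], [0.007, 0.003, 0], 0], [[58, -82, -25], [0.007, 0.003, 0], 0], [[58, -82, -14], [0.007, 0.003, 0], 0], [[58, -82, -9], [0.007, 0.003, 0], 0], [[58, -82, -5], [0.007, 0.003, 0], 0], [[58, -82, -1], [0.007, 0.003, 0], 0], [[58, -82, 1], [0.007, 0.003, 0], 0], [[58, -82, 2], [0.007, 0.003, 0], 0]]'

```text
clock: 11.48
eef_pos: [0.4799, 0.1894, 0.1407]
tool_rot: [0.118, 0.993, -0.001, 0.0]
ft_force: [-12.4, -4.5, 30.4]
grip_width: -0.0
```

send_rows --moves '[[[0, 0, 1], [0, 0, 0], 0], [[0, 0, 2], [0, 0, 0], 0], [[0, 0, 2], [0, 0, 0], 0]]'

```text
clock: 11.73
eef_pos: [0.4805, 0.1893, 0.1409]
tool_rot: [0.119, 0.993, -0.0, 0.001]
ft_force: [-7.3, -2.2, 17.3]
grip_width: 0.0001
```

```bash
python3 -c "
from press import *;targets()"
```

```text
eef [0.48048616 0.18927023 0.14089538] f [-7.3 -2.2 17.3] tilt fix [-0.0005  0.0025  0.    ]
px [0.5902 0.1624 0.1411] [-1.13e+02 -2.00e-01  1.00e-01]
py [0.554  0.2555 0.1411] [-55.8  81.7  -0.1]
nx [0.4794 0.1892 0.1411] [ 1.  -0.4 -0.2]
ny [0.5156 0.0961 0.1411] [-56.1 -82.3  -0. ]
```

send_rows --moves '[[[0, 0, -20], [0, 0, 0], 0], [[-5, -8, -45], [0, 0, 0], 0], [[-25, -35, -50], [0, 0, 0], 0], [[-45, -65, -50], [0, 0, 0], 0], [[-56, -82, -45], [0, 0.002, 0], 0], [[-56, -82, -25], [0, 0.002, 0], 0], [[-56, -82, -14], [0, 0.002, 0], 0], [[-56, -82, -9], [0, 0.002, 0], 0], [[-56, -82, -5], [0, 0.002, 0], 0], [[-56, -82, -1], [0, 0.002, 0], 0], [[-56, -82, 1], [0, 0.002, 0], 0], [[-56, -82, 2], [0, 0.002, 0], 0]]'

```text
clock: 12.73
eef_pos: [0.5164, 0.0957, 0.1409]
tool_rot: [0.119, 0.993, -0.001, 0.002]
ft_force: [-4.7, -5.2, 18.6]
grip_width: -0.0001
```

send_rows --moves '[[[0, 0, 1], [0, 0, 0], 0], [[0, 0, 2], [0, 0, 0], 0], [[0, 0, 2], [0, 0, 0], 0]]'

```text
clock: 12.98
eef_pos: [0.5168, 0.0957, 0.141]
tool_rot: [0.119, 0.993, -0.002, 0.003]
ft_force: [-4.6, -1.9, 13.1]
grip_width: -0.0002
```

send_rows --moves '[[[0, 0, -30], [0, 0, 0], 0], [[0, 0, -65], [0, 0, 0], 0], [[0, 20, -100], [0, 0, 0], 0], [[0, 50, -130], [0, 0, 0], 0], [[0, 80, -150], [0, 0, 0], 0], [[0, 80, -150], [0, 0, 0], 0], [[0, 80, -150], [0, 0, 0], 0]]'

```text
clock: 13.57
eef_pos: [0.536, 0.1762, 0.2922]
tool_rot: [0.117, 0.993, -0.001, 0.004]
ft_force: [-0.6, 0.1, -1.5]
grip_width: 0.0001
```

```bash
python3 snap.py wrist w4; python3 snap.py side d4;python3 snap.py scene s4; python3 - <<'E'
import cv2,numpy as np
w=cv2.imread("pics/w4.png");d=cv2.imread("pics/d4.png");s=cv2.imread("pics/s4.png")
r=np.vstack([cv2.resize(d[245:375,190:350],(320,260)),cv2.resize(s[150:280,310:470],(320,260))])
cv2.imwrite("pics/c4.png",np.hstack([cv2.copyMakeBorder(w[:420,80:560],0,100,0,0,0),r]))
E
```

```text
[0.53596387 0.17618398 0.29223179] [ 1.16881799e-01  9.93135397e-01 -8.44083175e-04  4.47400094e-03] [ 0.31977171  0.3686293   0.15192802  1.34670189 -0.00531592  0.55405365]
[0.5349678  0.17491534 0.29060023] [ 0.11757553  0.99305858 -0.00177924  0.00273617] [ 0.31827899  0.36922005  0.14855941  1.34667877 -0.00553708  0.55396693]
[0.5344268  0.17406725 0.28971575] [ 0.11817027  0.99298927 -0.0022542   0.0017365 ] [ 0.31715356  0.36949708  0.14666365  1.34671655 -0.00555284  0.55404515]
```

View pics/c4.png

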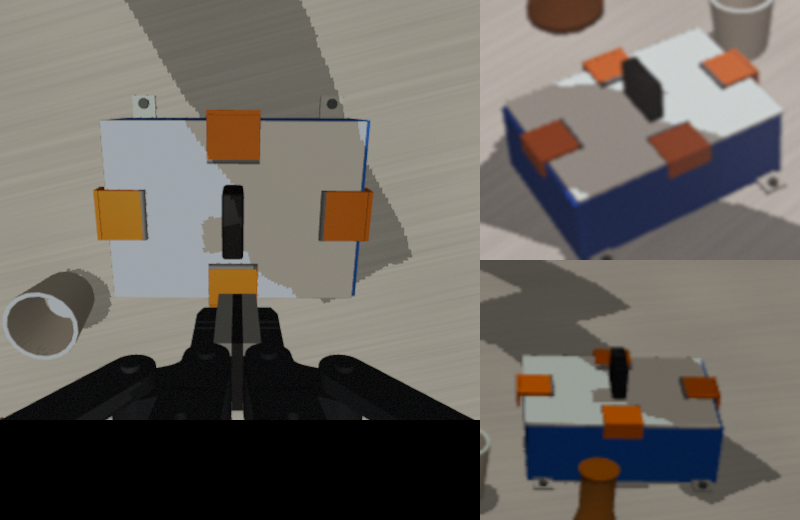

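All four tabs look flat, and the lid is seated with a sliver of rim visible (about 2 mm, within play). Handing in.

```bash
python3 -c "
from workcell import order,readout
print(readout.get_obs()['clock']);print(order.job_done())"
```

```text
13.7167
the job is handed in; nothing more can be done
None
```

The blue box is closed and I handed the job in at 13.7 s of the 58 s allowed; the hand-in reports no verdict. I picked the lid up by its handle, checked it against the box while hovering (aligned to about 1 mm), seated it with all four tabs up, and released it. I then pressed the tabs down in the order px, py, nx, ny with the fingers closed.

- **Tabs:** each press ended with the fingertips about 68.4 mm above the bench, the height of a clipped tab. The force had risen to between 12 and 17 N by the end, with a short peak of 30 N on nx. The last wrist, side and scene pictures show all four tabs flat.
- **Lid:** it sits flush on the box. It slid about 2 to 3 mm toward −y, the cup side, after it was seated, which is within its 3.5 mm play and the 6 mm limit. I estimated that shift by eye from the last wrist picture and did not fit it.
- **Bystanders:** the cup and flask look upright and undisturbed in the last pictures. The fork was not in the last pictures I viewed. I carried the lid past it about 4 cm above its top, and no contact force showed during that move.

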